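# Hold the spring clip gaping around the score card

## Task

Squeeze the orange spring clip open where it sits on the rim of the domino box, lift it off, and bring it, upright and wide open, down over the top edge of the score card at the red stripe: one jaw on either side, square to the card, the jaw tips about 15 mm below the edge, and nothing touching the card. Finish while still holding it there, squeezed open, so that I can slip a new score sheet in beside the card; do not drop the clip or let it bite the card, and leave the glass, ashtray, saucer and dominoes alone.

Things in the scene. Friction and masses are not known exactly. Their poses are not given: they have to be found in the camera images.
- clip: orange plastic spring clip, steel core, two levers on top, two jaws below, 34 mm wide along y. Starts upright, jaws down, biting the box's -x wall, its core resting on the rim. Origin: middle plane at pivot height, 8 mm above the core's underside, so 68 mm above the table at the start. z up; jaws part and levers close along x. About 60 to 110 g.
- clip_grip (a point): a good point to grip: on the clip's middle plane between the levers, 30 mm above its origin. Levers: 4 mm plates from 3 to 40 mm above the origin, leaning out at the start (about 42 mm over their tops). Squeezed together along x they part the jaws; against their stop they are upright and parallel, 24 mm over their outer faces.
- clip_mouth (a point): the point midway between the jaw tips, on the clip's middle plane, 37 mm below its origin, level with the tips' lower ends when open. The throat between the jaws is 30 mm deep below the core. Fully open, the jaw tips are 19 mm apart inside and 39 mm over their outsides; shut, 2 mm apart.
- jaw_a (a joint): how far each jaw has swung open, rad: 0 shut, about 0.05 biting the box wall, 0.28 fully open at its stop. Sprung shut: the squeeze at the lever tops takes about 4.5 N at first and 7 N fully open; the stop takes the rest (20 to 30 N of grip is fine). The other jaw swings equally the other way.
- box: open blue plastic domino box, 110 (x) x 190 (y) x 60 mm high, walls 5 mm, some ivory dominoes lying 25 mm high inside; fixed. Origin under its centre on the table; the clip sits somewhere within 45 mm of the middle of its -x wall, whose middle plane is at x = -52.5 mm.
- card: white score card, stiff sheet 3 mm thick (x), 140 mm long (y), standing upright in a dark wooden foot 60 x 150 x 18 mm; its top edge is level, 100 mm above the table; fixed. Origin under its centre on the table.
- mark: red stripe 12 mm wide painted down both faces and over the top edge of the score card. Origin on the card's top edge in the middle of the stripe; x is the normal of the card, y runs along the edge, z up.
- rack: low wooden strip 50 x 160 x 10 mm at the far side, fixed, carrying the row of dominoes; origin under its centre
- tumbler: empty clear glass tumbler, 72 mm across, 100 mm high, loose; origin under its centre. To be left alone.
- ashtray: stainless steel ashtray, 110 mm across, 30 mm high, loose; origin under its centre. To be left alone.
- saucer: green ceramic saucer, 140 mm across, 20 mm high, loose; origin under its centre. To be left alone.
- domino0: ivory-white domino standing on end on the rack, 12 x 25 x 50 mm high, loose, number 1 of the row of five; origin under its centre. To be left alone.
- domino1: ivory-white domino standing on end on the rack, 12 x 25 x 50 mm high, loose, number 2 of the row of five; origin under its centre. To be left alone.
- domino2: ivory-white domino standing on end on the rack, 12 x 25 x 50 mm high, loose, number 3 of the row of five; origin under its centre. To be left alone.
- domino3: ivory-white domino standing on end on the rack, 12 x 25 x 50 mm high, loose, number 4 of the row of five; origin under its centre. To be left alone.
- domino4: ivory-white domino standing on end on the rack, 12 x 25 x 50 mm high, loose, number 5 of the row of five; origin under its centre. To be left alone.

How it is judged:
By the outcome, as a careful person would: the job done as asked, in the order asked, and still so for the second after the job is handed in, while the arm keeps its last pose, push and grip.
It also fails if it takes over 38 s, if anything falls off the work surface, if the arm or the gripper's body presses on something with over 40 N, if the wrist force passes 120 N, or if a joint passes its speed limit or range.

## Robot

A 7-joint arm with a two-finger parallel gripper is mounted at the origin on the work surface. World frame = base frame: x ahead of the robot, y to its left, z up, the work surface at z = 0. Lengths are in mm, angles in degrees, forces in N, time in s.
With the tool pointing down it reaches from about 400 to 850 mm from the base axis. Payload 4.5 kg.
Tool frame: the origin (TCP) lies at the very end of the fingers, on their centre line; the grasp point (between the pads) lies 19 mm behind it (env.tcp_to_grasp is the distance from the TCP to the grasp point, in mm); z points along the fingers, x is the direction in which the jaws open and shut, and the axes are right-handed (so a half turn about z gives the same grasp; the last joint's range is limited). The gripper opens to 85 mm and grips with 20 to 120 N. Pads are 22 mm wide; open, the fingers measure 114 mm over their backs; the gripper's body (76 mm by 85 mm) begins 54 mm behind the grasp point. The pads swing forward as they close: fully open they stand 13 mm farther back than shut.
Start: joints at [-61.318, 39.483, -11.15, 89.685, 9.013, 51.709, -12.324], TCP at [281.255, 558.167, 231.317] pointing down, gripper open.
Joint ranges: [-172.22, 172.22], [-26.19, 119.32], [-84.43, 86.54], [7.71, 146.69], [-57.33, 237.33], [2.42, 119.75], [-152.13, 152.13]. Speed limits (degrees/s): [147.25, 147.25, 180, 180, 180, 180, 180].

## Interface

Orientations are given as a 3x3 rotation matrix whose columns are the frame's x, y, z axes.
In Python, from workcell import env, get_image, ticket, finder gives the robot as it stands. The module is installed in compiled form; this text tells all that it offers.
- The arm moves only by the tool carry_out, never from a script. Its argument "plan" is a list of rows, each a list of 7 numbers: the shift along the tool's x, y, z in m, then the turn, a rotation vector about the tool's x, y, z in degrees, then the opening, from -1 (shut) to 1 (fully open), so that 0 is half open. A call has 1 to 20 rows; each row is the pose to reach, as a shift and turn from the pose measured when the call began, along the tool's axes at that moment; what a row does not reach only later rows make up. A row lasts 1/12 s, in which the tool goes at most 41.7 mm and 7.16 degrees, less where a joint would pass 70% of its speed; a pose out of reach is approached as far as the arm can. A call with a gripper value outside its range is refused whole. The fingers move at their own pace and stop on an object; the grip force is fixed at half the most. Time passes only in rows, so rows that repeat a pose let the fingers close. It gives the time, the measured TCP pose, the force and the opening at its end, in the units of the state.
- env.sense(): the state, without advancing time (a new reading comes with each control period).
- get_image(name): name is "side" or "top" or "wrist"; returns a dict with "image" (420x560x3 uint8, red, green, blue), "mtx" (3x3 intrinsics, pixels), "R" (3x3) and "t" (3): a world point X has camera coordinates R X + t. Camera axes: x right, y down, z forward; pixel columns grow to the right and rows downward; lengths in mm; the calibration is good to about 2 mm. A picture is of the moment at which its call begins. There is no depth.
- ticket.finish_job(): hands the job in, once; it reports no verdict.
Trained networks look in the newest picture that a camera, given by its name, has taken for a name from the list of things; names that differ only in an ending like _2 or _b are one class to them, and where a whole thing is asked for, a point or a joint stands for the part that bears it (a point fixed in the world has none). Each returns a list of dicts, best first, with "p" (0 to 1); they miss things now and then, are a little off and sometimes report something else, mostly with a low value. They report only what shows in the picture. A call takes as long as a camera call.
- finder.search_frame(camera, name): "xyz" ([x, y, z] in mm, in world coordinates, good to about 4 mm: the middle of the surface that is visible of it).
The state is a dict: "time_s": time; "q": joint angles; "dq": joint speeds; "effort": joint torques, N m; "tcp_pos": TCP position; "ee_rot": TCP orientation; "contact_force": force on the tool from outside, world axes, zero at the start; "wrist_torque": the same for the moment, N m; "opening": finger opening in mm.
Only numpy, scipy, OpenCV 4.12 (cv2) and the standard library are available. Lean on these libraries where they do the work, as an engineer would, in place of code of your own. Each camera call takes 0.05 s, during which the arm holds its last target. There are 200 camera calls.

## Working session

There is one attempt and no reset: what is moved stays moved. The work goes in short steps, Python scripts to look and compute and a tool call to move; the robot and the scene stay as the last step left them, time stands still between calls to the robot, and variables do not carry over. Pictures are saved under pics/ and viewed, about 8 in all and at most 12, crops included, and the job is handed in when it is done.

Besides the shell and the picture viewer there is one more tool, called after ">>>" in YAML: its name, and indented under it one key for each argument. carry_out: Moves the arm, as the interface text tells. Its arguments: {"type":"object","properties":{"plan":{"type":"array","items":{"type":"array","items":{"type":"number"}}}},"required":["plan"]}

```bash
mkdir -p pics
python3 - <<'E'
from workcell import env,get_image,finder
import cv2,numpy as np
s=env.sense();print(s['time_s'],s['tcp_pos'],np.round(s['ee_rot'],3).tolist(),s['opening'],env.tcp_to_grasp)
for c in ("side","top"):
    d=get_image(c);cv2.imwrite(f"pics/{c}0.png",d["image"][:,:,::-1])
    print(c,np.round(d["mtx"],1).tolist(),np.round(d["R"],4).tolist(),np.round(d["t"],1).tolist())
    for n in ("clip","box","card","mark","tumbler","ashtray","saucer","rack"):
        print(n,[(np.round(r["xyz"]).tolist(),round(r["p"],2)) for r in finder.search_frame(c,n)[:2]])
E
```

```text
0.0 [281.00268486 557.53350497 230.47736013] [[0.45, 0.893, -0.001], [0.893, -0.45, -0.002], [-0.002, 0.0, -1.0]] 85.2614941371534 18.700000000000003
side [[509.8, 0.0, 270.6], [0.0, 509.8, 205.9], [0.0, 0.0, 1.0]] [[0.7291, -0.6844, 0.0037], [-0.4057, -0.4366, -0.803], [0.5512, 0.584, -0.596]] [-462.7, 317.3, 1087.4]
clip [([523.0, -122.0, 78.0], 0.73), ([583.0, -188.0, 28.0], 0.19)]
box [([581.0, -188.0, 26.0], 0.91)]
card [([505.0, 222.0, 32.0], 0.81)]
mark []
tumbler [([734.0, 199.0, 70.0], 0.72)]
ashtray [([568.0, -472.0, 17.0], 0.89)]
saucer [([457.0, 506.0, 10.0], 0.67)]
rack [([784.0, -50.0, 9.0], 0.76)]
top [[512.8, 0.0, 280.7], [0.0, 512.8, 209.8], [0.0, 0.0, 1.0]] [[0.0681, -0.9977, 0.0016], [-0.9776, -0.067, -0.1993], [0.199, 0.012, -0.9799]] [-32.6, 642.9, 1352.0]
clip [([537.0, -121.0, 80.0], 0.57)]
box [([587.0, -180.0, 25.0], 0.61), ([535.0, -127.0, 80.0], 0.23)]
card [([510.0, 233.0, 22.0], 0.72)]
mark []
tumbler [([759.0, 217.0, 54.0], 0.78), ([536.0, -123.0, 78.0], 0.67)]
ashtray [([561.0, -479.0, 10.0], 0.55)]
saucer [([454.0, 499.0, 8.0], 0.94)]
rack [([787.0, -35.0, 13.0], 0.77)]
```

View pics/top0.png

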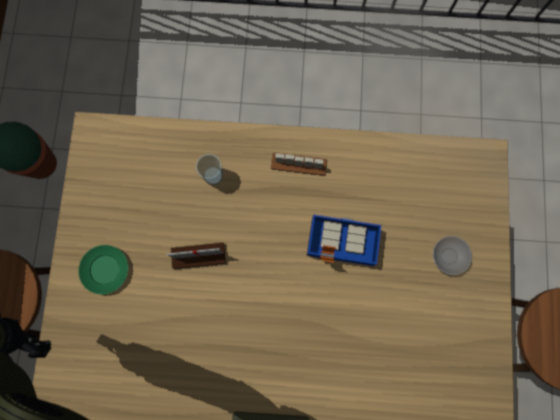

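View pics/side0.png

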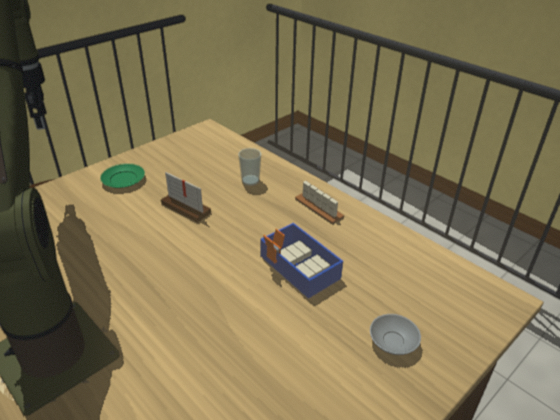

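The top view shows the clip on the near box wall at about (329,254) px, the card at (195,252) with a red stripe, and the glass at (210,170). The side view agrees, with the clip at (273,245) and the card at (184,190). I'm moving above the clip to use the wrist camera.

>>> carry_out:
  plan:
    - [-0.51,0.502,-0.04,0,0,64,1]
    - [-0.51,0.502,-0.04,0,0,64,1]
    - [-0.51,0.502,-0.04,0,0,64,1]
    - [-0.51,0.502,-0.04,0,0,64,1]
    - [-0.51,0.502,-0.04,0,0,64,1]
    - [-0.51,0.502,-0.04,0,0,64,1]
    - [-0.51,0.502,-0.04,0,0,64,1]
    - [-0.51,0.502,-0.04,0,0,64,1]
    - [-0.51,0.502,-0.04,0,0,64,1]
    - [-0.51,0.502,-0.04,0,0,64,1]
    - [-0.51,0.502,-0.04,0,0,64,1]
    - [-0.51,0.502,-0.04,0,0,64,1]
    - [-0.51,0.502,-0.04,0,0,64,1]
    - [-0.51,0.502,-0.04,0,0,64,1]
    - [-0.51,0.502,-0.04,0,0,64,1]
    - [-0.51,0.502,-0.04,0,0,64,1]
    - [-0.51,0.502,-0.04,0,0,64,1]
    - [-0.51,0.502,-0.04,0,0,64,1]
    - [-0.51,0.502,-0.04,0,0,64,1]
    - [-0.51,0.502,-0.04,0,0,64,1]

```text
time_s: 2.57
tcp_pos: [499.9, -123.0, 271.1]
ee_rot: [[1.0, -0.014, -0.0], [-0.014, -1.0, 0.001], [-0.0, -0.001, -1.0]]
contact_force: [0.1, 0.6, -0.1]
opening: 85.7
```

Run:
```python
from workcell import env,get_image
import cv2,numpy as np,pickle
s=env.sense();print(s['time_s'],s['tcp_pos'],np.round(s['ee_rot'],3).tolist(),np.round(s['q'],1))
d=get_image("wrist");cv2.imwrite("pics/w1.png",d["image"][:,:,::-1]);pickle.dump(d,open("w1.pkl","wb"))
print(np.round(d["mtx"],1).tolist(),np.round(d["R"],4).tolist(),np.round(d["t"],1).tolist())
print("cam",-d["R"].T@d["t"])
t=cv2.imread("pics/top0.png")
cv2.imwrite("pics/c1.png",cv2.resize(t[235:280,160:240],None,fx=9,fy=9,interpolation=cv2.INTER_CUBIC))
```

```text
2.5667 [ 499.8581226  -123.01566032  271.13584525] [[1.0, -0.014, -0.0], [-0.014, -1.0, 0.001], [-0.0, -0.001, -1.0]] [  5.7  28.1   4.7 106.1  -3.1  45.9  11.2]
[[327.3, 0.0, 279.7], [0.0, 327.3, 211.5], [0.0, 0.0, 1.0]] [[0.9999, -0.0146, 0.0002], [-0.0141, -0.9637, 0.2667], [-0.0036, -0.2667, -0.9638]] [-502.2, -158.5, 385.2]
cam [501.26973014 -57.32815812 413.60971577]
```

View pics/w1.png

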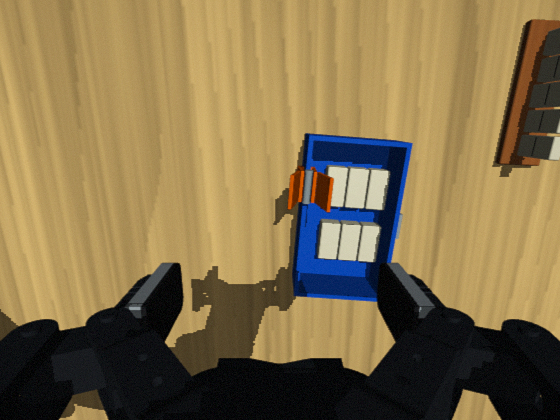

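The wrist view shows the box rim corners at (306,134), (411,143) and (295,297) px. The clip levers span (290–333, 168–210). I'll zoom in to measure them more exactly.

```bash
cat > h.py <<'E'
import numpy as np
def bp(d,u,v,z):
    r=d["R"].T@np.linalg.solve(d["mtx"],[u,v,1]);c=-d["R"].T@d["t"]
    return c+r*(z-c[2])/r[2]
def proj(d,X):
    p=d["mtx"]@(d["R"]@np.asarray(X,float)+d["t"]);return p[:2]/p[2]
E
python3 - <<'E'
import pickle,cv2,numpy as np
from h import *
d=pickle.load(open("w1.pkl","rb"));im=d["image"]
for u,v in [(306,134),(411,143),(295,297)]: print(bp(d,u,v,60))
b=im.astype(int)
m=((b[...,2]>b[...,0]+40)).astype(np.uint8)
# outer left edge per row
L=[];
for v in range(215,285,5):
    x=np.where(m[v])[0]; L.append(bp(d,x.min(),v,60)[:2])
for v in range(140,160,5):
    x=np.where(m[v])[0]; L.append(bp(d,x.min(),v,60)[:2])
L=np.array(L);print(np.polyfit(L[:,1],L[:,0],1)); print(L[[0,-1]])
cv2.imwrite("pics/c2.png",cv2.resize(im[125:305,265:425,::-1],None,fx=3.3,fy=3.3,interpolation=cv2.INTER_CUBIC))
c=cv2.imread("pics/c1.png");e=cv2.imread("pics/c2.png")
e=cv2.copyMakeBorder(e,0,6,0,0,cv2.BORDER_CONSTANT);print(e.shape)
cv2.imwrite("pics/c2.png",e)
E
```

```text
[528.85794875 -70.98937656  60.        ]
[640.17173197 -81.89804456  60.        ]
[ 516.89135441 -262.60879158   60.        ]
[8.07624300e-02 5.35481701e+02]
[[ 522.72477096 -159.58290396]
 [ 526.86941238  -92.83935667]]
(600, 528, 3)
```

View pics/c2.png

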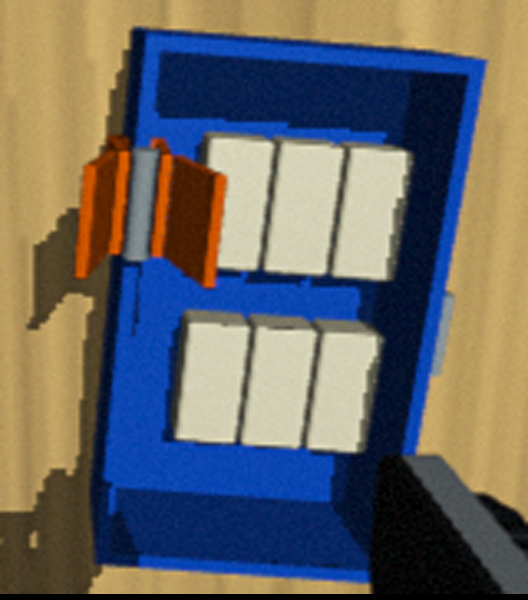

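Run:
```python
import pickle,cv2,numpy as np
from h import *
d=pickle.load(open("w1.pkl","rb"))
P=[bp(d,265+x/3.3,125+y/3.3,107)[:2] for x,y in [(84,160),(76,277),(227,175),(215,287)]]
print(np.round(P,1),np.mean(P,0))
yaw=lambda v:np.degrees(np.arctan2(v[1],v[0]))
P=np.array(P);print(yaw(P[2]-P[0]),yaw(P[3]-P[1]),yaw(P[0]-P[1])-90,yaw(P[2]-P[3])-90,np.linalg.norm(P[2]-P[0]))
# core ends z 76
for x,y in [(147,148),(134,260)]: print(bp(d,265+x/3.3,125+y/3.3,75))
# wall middle from corners at clip y
C=np.array([bp(d,u,v,60)[:2] for u,v in [(306,134),(411,143),(295,297)]])
y=(C[0]-C[2])/np.linalg.norm(C[0]-C[2]);print(yaw(C[1]-C[0]),yaw(y)-90)
a=np.radians(-4.6);X=np.array([np.cos(a),np.sin(a)])
q=P.mean(0);print("clip offset from outer wall along x (want 2.5)",(q-(C[0]+C[2])/2)@X)
```

```text
[[ 510.8 -105.2]
 [ 508.3 -139.7]
 [ 551.7 -110.1]
 [ 549.2 -143.4]] [ 529.99280864 -124.58048278]
-6.8499314593221206 -5.0951930263070855 -4.22364357784636 -4.3872125619270435 41.22314837260019
[ 531.61298249 -106.66540251   75.        ]
[ 527.76734449 -142.88846859   75.        ]
-5.5970716345989135 -3.573469367458543
clip offset from outer wall along x (want 2.5) 3.709342202547928
```

View pics/c1.png

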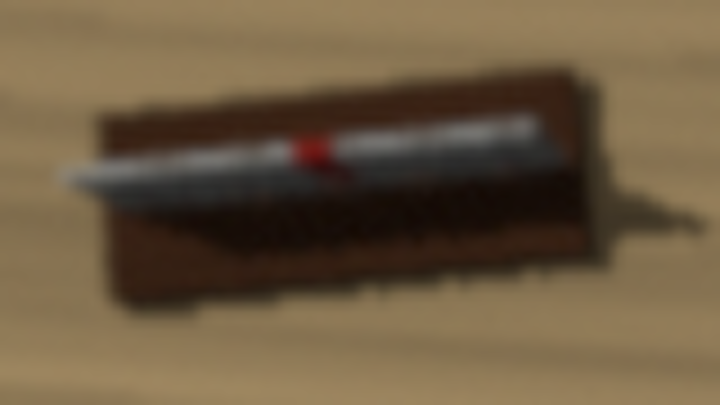

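Clip: centre (529.8, -124.6), yaw about -4.8°, consistent with the wall plane and the 42 mm lever span. I'm moving above it to check again.

>>> carry_out:
  plan:
    - [0.03,0.0012,0.03,0,0,4,1]
    - [0.03,0.0012,0.07,0,0,4,1]
    - [0.03,0.0012,0.1,0,0,4,1]
    - [0.03,0.0012,0.125,0,0,4,1]
    - [0.03,0.0012,0.125,0,0,4,1]
    - [0.03,0.0012,0.125,0,0,4,1]
    - [0.03,0.0012,0.125,0,0,4,1]

```text
time_s: 3.2
tcp_pos: [530.5, -122.0, 147.4]
ee_rot: [[0.997, -0.08, 0.001], [-0.08, -0.997, 0.002], [0.001, -0.002, -1.0]]
contact_force: [0.4, -0.2, -0.5]
opening: 85.2
```

Run:
```python
from workcell import env,get_image
import cv2,numpy as np,pickle
from h import *
s=env.sense();print(s['tcp_pos'],np.round(s['ee_rot'],3).tolist())
d=get_image("wrist");pickle.dump(d,open("w2.pkl","wb"))
im=d["image"][:,:,::-1].copy()
cv2.imwrite("pics/w2.png",cv2.resize(im[150:420,130:430],None,fx=2,fy=2))
# where a perfect clip (at tcp xy, tool yaw) would project
x=s['ee_rot'][:,0];y=-s['ee_rot'][:,1];t=s['tcp_pos'].copy()
for sx in(-21,21):
  for sy in(-17,17):
    p=t+sx*x+sy*y;p[2]=107;q=proj(d,p);print(sx,sy,np.round((q-[130,150])*2))
```

```text
[ 530.51427081 -122.04155938  147.42426528] [[0.997, -0.08, 0.001], [-0.08, -0.997, 0.002], [0.001, -0.002, -1.0]]
-21 -17 [228. 225.]
-21 17 [224. 117.]
21 -17 [366. 225.]
21 17 [370. 117.]
```

View pics/w2.png

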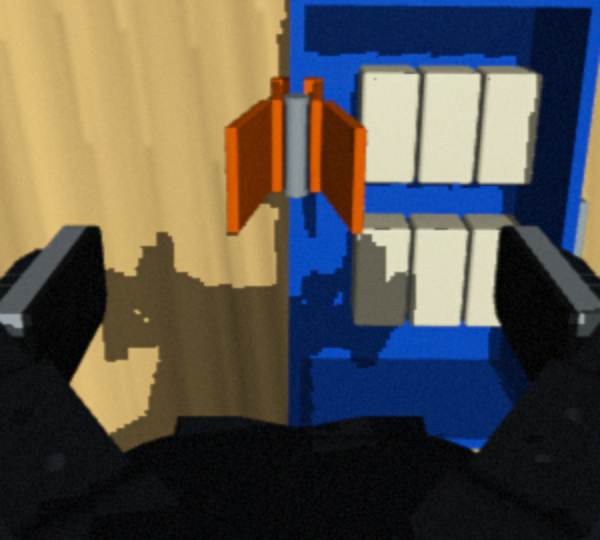

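The view shows the clip centred and square between the fingers. The lever tops are at (226–366, 127–233) in the crop, about 2.6 mm toward -y from the prediction. Next I descend and squeeze.

>>> carry_out:
  plan:
    - [0,0.0026,0.02,0,0,0,1]
    - [0,0.0026,0.045,0,0,0,1]
    - [0,0.0026,0.06,0,0,0,1]
    - [0,0.0026,0.068,0,0,0,1]
    - [0,0.0026,0.068,0,0,0,1]
    - [0,0.0026,0.068,0,0,0,0.2]
    - [0,0.0026,0.068,0,0,0,0]
    - [0,0.0026,0.068,0,0,0,-0.1]
    - [0,0.0026,0.068,0,0,0,-0.2]
    - [0,0.0026,0.068,0,0,0,-0.3]
    - [0,0.0026,0.068,0,0,0,-0.4]
    - [0,0.0026,0.068,0,0,0,-0.5]
    - [0,0.0026,0.068,0,0,0,-0.6]
    - [0,0.0026,0.068,0,0,0,-0.6]
    - [0,0.0026,0.068,0,0,0,-0.6]
    - [0,0.0026,0.068,0,0,0,-0.6]

```text
time_s: 4.58
tcp_pos: [530.4, -125.3, 81.7]
ee_rot: [[0.997, -0.081, 0.003], [-0.081, -0.997, 0.001], [0.002, -0.001, -1.0]]
contact_force: [-2.8, 1.0, 15.2]
opening: 21.7
```

Run:
```python
from workcell import env,get_image
import cv2,numpy as np,pickle
s=env.sense();print(s['tcp_pos'],np.round(s['ee_rot'],3).tolist(),s['opening'],s['contact_force'])
d=get_image("wrist");pickle.dump(d,open("w3.pkl","wb"))
im=d["image"][:,:,::-1].copy()
o=get_image("side");sd=cv2.resize(o["image"][200:300,220:350,::-1],None,fx=4,fy=4,interpolation=cv2.INTER_CUBIC)
w=im[150:420,130:430]
c=np.zeros((400,820+0,3),np.uint8);c[:270,:300]=w;c[:,300:820]=sd
cv2.imwrite("pics/w3.png",c[:,:800])
```

```text
[ 530.37498891 -125.26715143   81.72568524] [[0.997, -0.081, 0.003], [-0.081, -0.997, 0.001], [0.002, -0.001, -1.0]] 21.65471609805569 [-2.82201622  0.96791019 15.21241794]
```

View pics/w3.png

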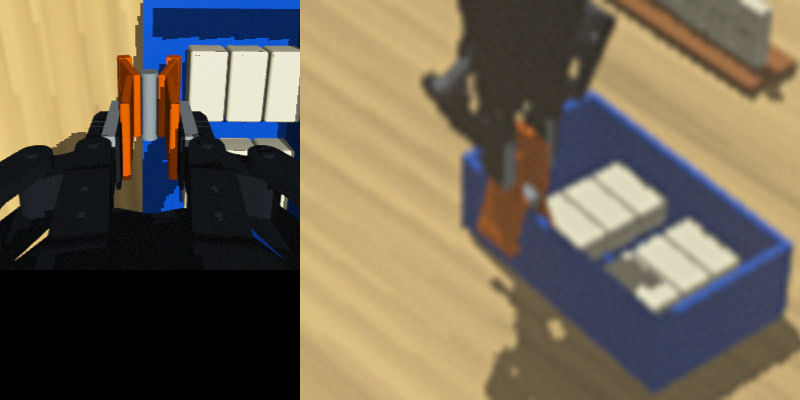

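The levers are squeezed upright against the steel fingers and the jaws have parted below. The opening has stalled at 21.7 mm, against 17 mm commanded. Lifting now.

>>> carry_out:
  plan:
    - [0,0,-0.004,0,0,0,-0.6]
    - [0,0,-0.012,0,0,0,-0.6]
    - [0,0,-0.025,0,0,0,-0.6]
    - [0,0,-0.045,0,0,0,-0.6]
    - [0,0,-0.07,0,0,0,-0.6]
    - [0,0,-0.1,0,0,0,-0.6]
    - [0,0,-0.13,0,0,0,-0.6]
    - [0,0,-0.15,0,0,0,-0.6]
    - [0,0,-0.15,0,0,0,-0.6]
    - [0,0,-0.15,0,0,0,-0.6]

```text
time_s: 5.52
tcp_pos: [530.7, -125.5, 233.1]
ee_rot: [[0.997, -0.081, 0.006], [-0.081, -0.997, 0.001], [0.006, -0.001, -1.0]]
contact_force: [-0.6, 0.2, -1.7]
opening: 21.8
```

Run:
```python
from workcell import env,get_image
import cv2,numpy as np,pickle
from h import *
s=env.sense();print(s['tcp_pos'],s['opening'],s['contact_force'])
t=get_image("top");o=get_image("side");w=get_image("wrist");pickle.dump((t,o,w),open("w4.pkl","wb"))
E4=lambda u,v:bp(t,160+u/9,235+v/9,100)
a,b,m=E4(65,172),E4(535,120),E4(312,148)
print(a,b,m,np.linalg.norm(a-b),(a+b)/2,np.degrees(np.arctan2(-(a-b)[0],(a-b)[1])))
p=proj(o,s['tcp_pos'])
print(p)
u,v=int(p[0]),int(p[1])
c=np.zeros((480,800,3),np.uint8)
c[:270,:300]=w["image"][150:420,130:430,::-1]
z=cv2.resize(o["image"][v-50:v+70,u-60:u+60,::-1],(480,480),interpolation=cv2.INTER_CUBIC);c[:,305:785]=z
cv2.imwrite("pics/w4.png",c)
```

```text
[ 530.669233   -125.48041555  233.12668883] 21.777102382381642 [-0.61733297  0.22618972 -1.6517715 ]
[496.74539557 302.21671997 100.        ] [521.47635003 165.83392937 100.        ] [508.74876279 230.52582004 100.        ] 138.6069467187271 [509.1108728  234.02532467 100.        ] 10.278038131609277
[275.39458234 192.6260437 ]
```

View pics/w4.png

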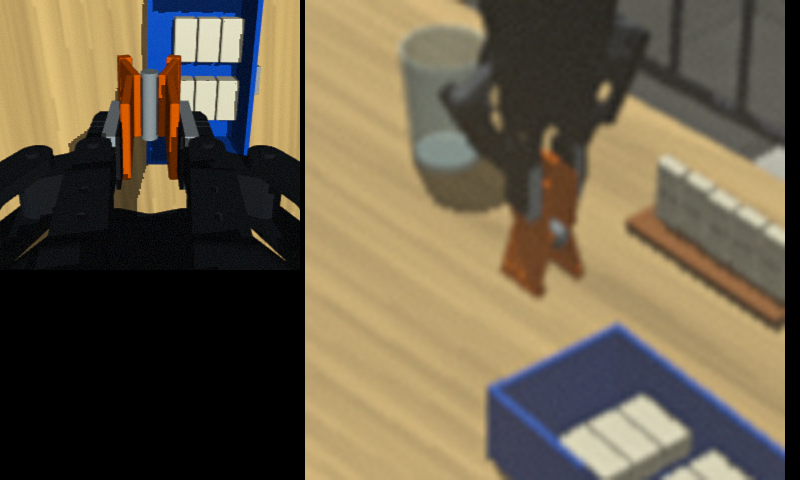

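The lift was clean: the clip hangs upright with its jaws apart, and the box is undisturbed. The card estimate is mark (509, 231, 100) with yaw about 10.3° and length 138.6 mm (140 expected). I'm moving to hover short of the mark.

>>> carry_out:
  plan:
    - [-0.003,-0.015,-0.012,0,0,-1,-0.6]
    - [-0.007,-0.04,-0.012,0,0,-2,-0.6]
    - [-0.012,-0.07,-0.012,0,0,-4,-0.6]
    - [-0.018,-0.105,-0.012,0,0,-6,-0.6]
    - [-0.023,-0.14,-0.012,0,0,-8,-0.6]
    - [-0.03,-0.175,-0.012,0,0,-10,-0.6]
    - [-0.035,-0.21,-0.012,0,0,-12,-0.6]
    - [-0.041,-0.245,-0.012,0,0,-14,-0.6]
    - [-0.046,-0.275,-0.012,0,0,-15,-0.6]
    - [-0.05,-0.29,-0.012,0,0,-15,-0.6]
    - [-0.05,-0.297,-0.012,0,0,-15,-0.6]
    - [-0.05,-0.297,-0.012,0,0,-15,-0.6]
    - [-0.05,-0.297,-0.012,0,0,-15,-0.6]

```text
time_s: 6.75
tcp_pos: [503.0, 173.4, 242.3]
ee_rot: [[0.984, 0.179, -0.001], [0.179, -0.984, -0.0], [-0.001, 0.0, -1.0]]
contact_force: [0.1, -0.2, -1.1]
opening: 21.6
```

Run:
```python
from workcell import env,get_image
import cv2,numpy as np,pickle
from h import *
s=env.sense();print(s['time_s'],s['tcp_pos'],np.round(s['ee_rot'],4).tolist(),s['opening'],s['contact_force'])
w=get_image("wrist");t=get_image("top");pickle.dump((w,t,s),open("w5.pkl","wb"))
print(proj(w,[509,231,100]))
cv2.imwrite("pics/w5.png",cv2.resize(w["image"][60:360,100:500,::-1],None,fx=2,fy=2,interpolation=cv2.INTER_CUBIC))
```

```text
6.75 [503.01644416 173.42897528 242.30494134] [[0.9838, 0.1791, -0.0014], [0.1791, -0.9838, -0.0004], [-0.0014, 0.0001, -1.0]] 21.60409898764325 [ 0.14817646 -0.24916277 -1.12310151]
[298.75458778 133.06192659]
```

View pics/w5.png

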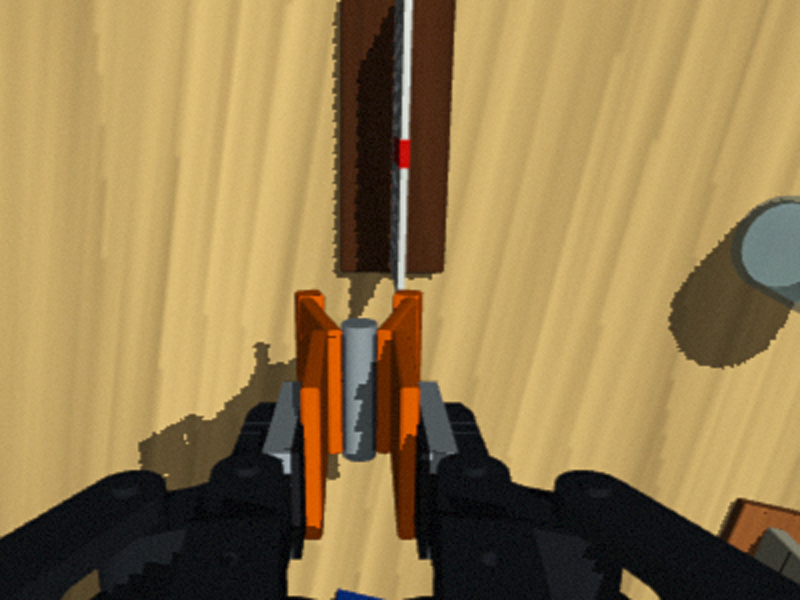

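The card edge runs vertically at u≈400–408 in the crop, with the red mark at (404,153). The clip is square to it, its core along u≈359 and the jaws visible behind. I'll refine the numbers.

Run:
```python
import pickle,numpy as np
from h import *
w,t,s=pickle.load(open("w5.pkl","rb"));im=w["image"].astype(int)
R=s['ee_rot'];T=s['tcp_pos']
wh=(im.min(2)>170); pts=[]
for v in list(range(62,125,3))+list(range(148,195,3)):
    x=np.where(wh[v,285:315])[0]
    if 3<=len(x)<=9: pts.append(bp(w,285+x.mean(),v,100)[:2])
pts=np.array(pts);k,c=np.polyfit(pts[:,1],pts[:,0],1)
print(len(pts),"yaw",-np.degrees(np.arctan(k)),"resid",np.std(pts[:,0]-k*pts[:,1]-c))
red=(im[...,0]>im[...,1]+90)&(im[...,1]<50);red[190:]=0;red[:,:280]=0;red[:,330:]=0
ys,xs=np.where(red);print("red",xs.min(),xs.max(),ys.min(),ys.max())
m=bp(w,xs.mean(),ys.mean(),100);print("mark",m,"on line x",k*m[1]+c,"tool yaw",np.degrees(np.arctan2(R[1,0],R[0,0])))
print("cam dist rel tool",R.T@(-w["R"].T@w["t"]-T))
# top-cam mark check
ti=t["image"].astype(int);r=(ti[...,0]>ti[...,1]+60)&(ti[...,0]>ti[...,2]+60);r[:240]=0;r[262:]=0;r[:,:185]=0;r[:,205:]=0
Y,X=np.where(r);print("topcam px",X.mean(),Y.mean(),bp(t,X.mean(),Y.min()+.5,100))
# model vs image (crop coords) for clip
def pc(x,y,z,dz): return np.round((proj(w,T+R@np.array([x,y,0])+[0,0,z-dz])-[100,60])*2)
for dz in (8,11,14,17):
    print(dz,"lever tops",*[pc(x,y,40,dz) for x in(-12,12) for y in(-17,17)],"jaw tips far", *[pc(x,-17,-37,dz) for x in(-19.5,19.5)])
```

```text
33 yaw 9.761549810342112 resid 0.22411995571445376
red 300 304 130 143
mark [512.26064382 228.70574499 100.        ] on line x 512.0676452705972 tool yaw 10.31640605591778
cam dist rel tool [ 4.64128411e-02 -6.57629900e+01 -1.42440456e+02]<stdin>:17: RuntimeWarning: Mean of empty slice.
  ret = ret.dtype.type(ret / rcount)
Traceback (most recent call last):
ValueError: zero-size array to reduction operation minimum which has no identity
```

Run:
```python
import pickle,numpy as np
from h import *
w,t,s=pickle.load(open("w5.pkl","rb"))
R=s['ee_rot'];T=s['tcp_pos']
def pc(x,y,z,dz): return np.round((proj(w,T+R@np.array([x,y,0])+[0,0,z-dz])-[100,60])*2).tolist()
for dz in (8,11,14,17):
    print(dz,"lever tops",*[pc(x,y,40,dz) for x in(-12,12) for y in(-17,17)],"jaw tips far", *[pc(x,-17,-37,dz) for x in(-19.5,19.5)],"core",pc(0,-17,4,dz),pc(0,17,4,dz))
```

```text
8 lever tops [293.0, 399.0] [298.0, 559.0] [424.0, 399.0] [420.0, 559.0] jaw tips far [293.0, 292.0] [425.0, 292.0] core [359.0, 336.0] [359.0, 466.0]
11 lever tops [294.0, 392.0] [299.0, 549.0] [423.0, 392.0] [418.0, 549.0] jaw tips far [294.0, 290.0] [424.0, 290.0] core [359.0, 332.0] [359.0, 460.0]
14 lever tops [296.0, 386.0] [300.0, 540.0] [421.0, 386.0] [417.0, 540.0] jaw tips far [295.0, 287.0] [423.0, 287.0] core [359.0, 328.0] [359.0, 454.0]
17 lever tops [297.0, 380.0] [302.0, 531.0] [420.0, 380.0] [416.0, 531.0] jaw tips far [296.0, 285.0] [422.0, 285.0] core [359.0, 325.0] [359.0, 448.0]
```

The clip matches the model (origin about 13.7 mm below the TCP, mouth about 51 mm below). Mark (512.2, 228.7), card yaw 9.8°. I'm moving to hover with the mouth about 15 mm above the edge.

>>> carry_out:
  plan:
    - [0.004,-0.012,0,0,0,0.5,-0.6]
    - [0.01,-0.03,0,0,0,0.5,-0.6]
    - [0.016,-0.046,0.01,0,0,0.5,-0.6]
    - [0.019,-0.053,0.03,0,0,0.5,-0.6]
    - [0.019,-0.053,0.055,0,0,0.5,-0.6]
    - [0.019,-0.053,0.07,0,0,0.5,-0.6]
    - [0.019,-0.053,0.076,0,0,0.5,-0.6]
    - [0.019,-0.053,0.076,0,0,0.5,-0.6]
    - [0.019,-0.053,0.076,0,0,0.5,-0.6]

```text
time_s: 7.6
tcp_pos: [513.1, 227.6, 166.7]
ee_rot: [[0.986, 0.167, -0.0], [0.167, -0.986, -0.001], [-0.001, 0.0, -1.0]]
contact_force: [-0.5, -0.3, -0.6]
opening: 21.7
```

Run:
```python
from workcell import env,get_image
import cv2,numpy as np,pickle
from h import *
s=env.sense();print(s['time_s'],s['tcp_pos'],np.round(s['ee_rot'],4).tolist(),s['opening'],s['contact_force'])
w=get_image("wrist");o=get_image("side");pickle.dump((w,o,s),open("w6.pkl","wb"))
T=s['tcp_pos'];R=s['ee_rot'];p=proj(o,T-[0,0,50]);u,v=map(int,p);print(u,v)
c=np.zeros((400,800,3),np.uint8)
c[:,:400]=cv2.resize(w["image"][150:350,180:380,::-1],(400,400),interpolation=cv2.INTER_CUBIC)
c[:,400:]=cv2.resize(o["image"][v-35:v+45,u-40:u+40,::-1],(400,400),interpolation=cv2.INTER_CUBIC)
for q in [(0,-17,-37),(0,17,-37),(-19.5,-17,-37),(19.5,-17,-37),(-9.5,-17,-37),(9.5,-17,-37)]:
    P=T+R@np.array([q[0],q[1],0])+[0,0,q[2]-13.7]
    print(q,(proj(w,P)-[180,150])*2,(proj(o,P)-[u-40,v-35])*5+[400,0])
cv2.imwrite("pics/w6.png",c)
```

```text
7.6 [513.07351593 227.56850754 166.70549086] [[0.9859, 0.1674, -0.0005], [0.1674, -0.9859, -0.0005], [-0.0006, 0.0005, -1.0]] 21.737573243100034 [-0.45745777 -0.27566585 -0.64184012]
183 176
(0, -17, -37) [198.99592805 107.54834285] [583.00815615 166.31041748]
(0, 17, -37) [199.06760994 211.22925682] [626.19199876 186.4968271 ]
(-19.5, -17, -37) [134.87945829 107.59087693] [558.01902103 181.35710774]
(19.5, -17, -37) [263.10679406 107.50581249] [607.56749255 151.52252163]
(-9.5, -17, -37) [167.76039925 107.56906412] [570.88834719 173.60810948]
(9.5, -17, -37) [230.23012684 107.52762247] [595.02596089 159.07414522]
```

View pics/w6.png

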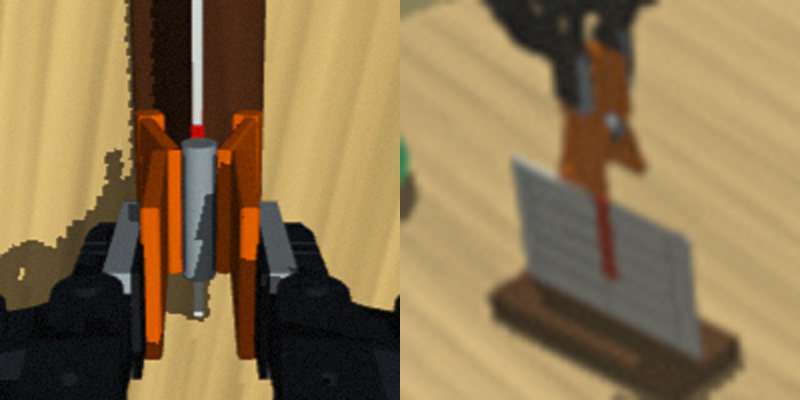

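The wrist crop shows the card edge running between the jaws at u≈197, against a jaw centre of about 200. The red stripe starts at v≈124, just beyond the core. In the side view the clip stands directly over the stripe. I'll fit it numerically.

Run:
```python
import pickle,numpy as np
from h import *
w,o,s=pickle.load(open("w6.pkl","rb"));im=w["image"].astype(int);R=s['ee_rot'];T=s['tcp_pos']
f=lambda u,v:(R.T@(bp(w,u,v,100)-T))[:2]
pts=[]
for v in list(range(100,210,4))+[298,301,304]:
    x=np.where(im[v,270:290].min(1)>150)[0]
    if 3<=len(x)<=9: pts.append(f(270+x.mean(),v))
pts=np.array(pts);k,c=np.polyfit(pts[:,1],pts[:,0],1);print(len(pts),pts[[0,-1]],"card in tool: x0",c,"deg",np.degrees(np.arctan(k)))
red=(im[...,0]>im[...,1]+90)&(im[...,1]<50);red[:,:272]=0;red[:,286:]=0;red[:205]=0;red[221:]=0
ys,xs=np.where(red);print(xs.min(),xs.max(),ys.min(),ys.max(),"stripe far end (want y -6)",f(xs.mean(),ys.min()))
```

```text
26 [[ -1.14920747 -73.17203097]
 [ -0.63360875 -10.10369956]] card in tool: x0 -0.5181102195017399 deg 0.47975030062545215
275 281 213 218 stripe far end (want y -6) [-0.87107064 -6.66868561]
```

>>> carry_out:
  plan:
    - [-0.001,-0.001,0,0,0,-0.4,-0.6]
    - [-0.001,-0.001,0.003,0,0,-0.4,-0.6]
    - [-0.001,-0.001,0.008,0,0,-0.4,-0.6]
    - [-0.001,-0.001,0.014,0,0,-0.4,-0.6]
    - [-0.001,-0.001,0.02,0,0,-0.4,-0.6]
    - [-0.001,-0.001,0.026,0,0,-0.4,-0.6]
    - [-0.001,-0.001,0.03,0,0,-0.4,-0.6]
    - [-0.001,-0.001,0.031,0,0,-0.4,-0.6]
    - [-0.001,-0.001,0.031,0,0,-0.4,-0.6]
    - [-0.001,-0.001,0.031,0,0,-0.4,-0.6]

```text
time_s: 8.53
tcp_pos: [512.5, 228.8, 136.6]
ee_rot: [[0.985, 0.174, 0.001], [0.174, -0.985, 0.001], [0.001, -0.0, -1.0]]
contact_force: [0.1, -0.2, -0.7]
opening: 21.3
```

Run:
```python
from workcell import env,get_image
import cv2,numpy as np,pickle
from h import *
s=env.sense();print(s['time_s'],s['tcp_pos'],np.round(s['ee_rot'],4).tolist(),s['opening'],s['contact_force'])
w=get_image("wrist");o=get_image("side");pickle.dump((w,o,s),open("w7.pkl","wb"))
T=s['tcp_pos'];R=s['ee_rot'];p=proj(o,T-[0,0,40]);u,v=map(int,p)
c=np.zeros((400,800,3),np.uint8)
c[:,:400]=cv2.resize(w["image"][150:350,180:380,::-1],(400,400),interpolation=cv2.INTER_CUBIC)
c[:,400:]=cv2.resize(o["image"][v-25:v+25,u-25:u+25,::-1],(400,400),interpolation=cv2.INTER_CUBIC)
for q in [(-19.5,-17,-37),(-19.5,17,-37),(19.5,17,-37),(0,17,-8)]:
    P=T+R@np.array([q[0],q[1],0])+[0,0,q[2]-13.7]
    print(q,(proj(o,P)-[u-25,v-25])*8+[400,0])
cv2.imwrite("pics/w7.png",c)
im=w["image"].astype(int);pts=[]
f=lambda u,v:(R.T@(bp(w,u,v,100)-T))[:2]
for vv in range(60,205,4):
    x=np.where(im[vv,265:295].min(1)>150)[0]
    if 3<=len(x)<=10: pts.append(f(265+x.mean(),vv))
pts=np.array(pts);k,c0=np.polyfit(pts[:,1],pts[:,0],1);print(len(pts),pts[[0,-1]],c0,np.degrees(np.arctan(k)))
```

```text
8.5333 [512.52471506 228.84055385 136.60954918] [[0.9847, 0.1745, 0.0013], [0.1745, -0.9847, 0.0005], [0.0014, -0.0003, -1.0]] 21.331942852926247 [ 0.11573553 -0.20244472 -0.70619347]
(-19.5, -17, -37) [530.72553132 240.55358837]
(-19.5, 17, -37) [599.65093037 273.55038934]
(19.5, 17, -37) [676.94979101 223.66168883]
(0, 17, -8) [631.01750829 180.00523348]
25 [[ -0.16627325 -72.1263822 ]
 [ -0.22056066 -20.46217503]] -0.16415782078161895 0.07356266702913103
```

View pics/w7.png

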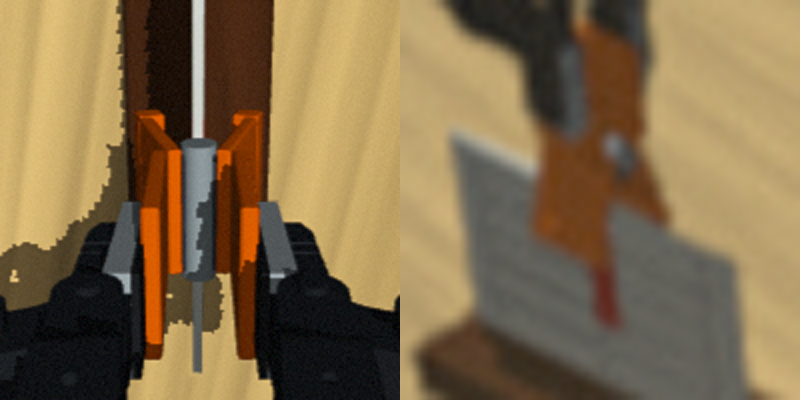

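In the last view the card edge lies centred between the jaws (offset -0.2 mm, 0.07°). The side view shows one jaw either side at the stripe, near tip edge at (535,235)–(607,268). I'll check depth relative to the card edge in the side view.

Run:
```python
import pickle,numpy as np
from h import *
w,o,s=pickle.load(open("w7.pkl","rb"));R=s['ee_rot'];T=s['tcp_pos']
p=proj(o,T-[0,0,40]);u,v=map(int,p)
cr=lambda P:(proj(o,P)-[u-25,v-25])*8+[400,0]
x,y=R[:,0],-R[:,1];M=np.array([T[0],T[1],100.])-.2*x
# seen edge line (735,262)-(455,132), near jaw tip line (535,235)-(607,268)
a,b=np.array([455.,132]),np.array([735.,262]);n=np.array([-(b-a)[1],(b-a)[0]]);n/=np.linalg.norm(n)
print("edge: model minus seen, perp px",[(cr(M-1.5*x+k*y)-a)@n for k in(-60,0,60)])
A=np.array([535.,235]);B=np.array([607.,268])
for z in (83,85,87,89):
    J=np.array([T[0],T[1],z])-19.5*x
    print(z,"tip: model minus seen",[round((cr(J+k*17*y)-q)@n,1) for k,q in((1,A),(-1,B))], "along",[np.round(cr(J+k*17*y)-q,1).tolist() for k,q in((1,A),(-1,B))])
print("stripe bottom model",cr(np.array([M[0],M[1],18])-1.5*x))
```

```text
edge: model minus seen, perp px [np.float64(3.460125496583697), np.float64(3.1349865218312076), np.float64(2.822539126271454)]
83 tip: model minus seen [np.float64(12.6), np.float64(14.0)] along [[-3.4, 12.3], [-6.5, 12.3]]
85 tip: model minus seen [np.float64(8.6), np.float64(10.0)] along [[-4.0, 7.7], [-7.1, 7.7]]
87 tip: model minus seen [np.float64(4.7), np.float64(5.9)] along [[-4.6, 3.0], [-7.7, 3.0]]
89 tip: model minus seen [np.float64(0.7), np.float64(1.9)] along [[-5.2, -1.6], [-8.2, -1.7]]
stripe bottom model [618.77690472 387.7960795 ]
```

>>> carry_out:
  plan:
    - [0,-0.0005,0.0005,0,0,0,-0.6]
    - [0,-0.0007,0.001,0,0,0,-0.6]
    - [0,-0.0007,0.001,0,0,0,-0.6]
    - [0,-0.0007,0.001,0,0,0,-0.6]
    - [0,-0.0007,0.001,0,0,0,-0.6]
    - [0,-0.0007,0.001,0,0,0,-0.6]

```text
time_s: 9.13
tcp_pos: [512.6, 229.6, 135.9]
ee_rot: [[0.985, 0.174, 0.002], [0.174, -0.985, 0.001], [0.002, -0.0, -1.0]]
contact_force: [0.5, 0.9, -0.9]
opening: 22.0
```

Run:
```python
from workcell import env,get_image,ticket
import numpy as np
from h import *
s=env.sense();T=s['tcp_pos'];R=s['ee_rot'];print(s['time_s'],T,s['opening'],s['contact_force'],np.abs(s['dq']).max())
w=get_image("wrist");im=w["image"].astype(int);pts=[]
for v in range(60,205,4):
    x=np.where(im[v,265:295].min(1)>150)[0]
    if 3<=len(x)<=10: pts.append((R.T@(bp(w,265+x.mean(),v,100)-T))[:2])
pts=np.array(pts);k,c=np.polyfit(pts[:,1],pts[:,0],1);print(c,np.degrees(np.arctan(k)))
if abs(c)<2 and np.linalg.norm(s['contact_force'])<4 and 20<s['opening']<24 and abs(T[2]-135.7)<1.5: print(ticket.finish_job())
```

```text
9.1333 [512.60001064 229.61750731 135.92783898] 21.984390675054346 [ 0.46345735  0.90507094 -0.89095604] 0.09429729399550824
-0.914043299810251 -0.1948626429248595
the job is handed in; nothing more can be done
None
```

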